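# Spread the chalk pucks and hold the lamp wand through the guard window

### The job

Freshly made chalk pucks lie heaped in the drying tray: spread them inside the tray into a single layer, none lying or leaning on another, with at least two on each side of the tray's half-way line. Only then pick up the lamp wand by its black handle, pass its blade from outside through the window in the purple guard, right way up and level, until the yellow depth band is at the guard, and finish holding it there in the gripper, not leaning on the guard: do not let go. Leave the spray can, the jar and the pencil tin where they are.

Things in the scene. Friction and masses are not known exactly. Their poses are not given: they have to be found in the camera images.
- station: Fixed drying station: white open tray, 178 x 248 mm outside, walls 4 mm thick and 22 mm high, floor 4 mm thick, thin grey half-way line across the floor, purple upright guard along one short end. Origin under the tray's centre at table height; y runs along the tray's length towards the guard, x across it, z up.
- guard_top (a point): Middle of the guard's top edge, under a white mark right over the window; axes as the station. The guard is a plate 6 mm thick, 178 mm wide and 85 mm high, its mid-plane 127 mm from the station's origin; at each side a 6 mm thick cheek of the same height reaches 33 mm inwards along the tray's long wall (inner faces at x = +-83 mm).
- tray_middle (a point): Centre of the tray's floor (upper face, 4 mm above the table), on the half-way line; axes as the station. The inside of the tray reaches 85 mm either way in x and 120 mm in y.
- window (a point): Centre of the window in the guard, 55 mm above the table, in the middle of the plate's thickness; axes as the station: +y points out of the tray, through the guard. The window is a slot 40 mm wide (x) and 12 mm high (z), edged in white on the outside: 2 mm clear on every side of the blade.
- wand: The loose lamp wand, about 180 g, lying flat on the table: a black handle with a silver blade at its front and a yellow band on the blade. Origin under the grip point on its underside; x along its length towards the blade's tip, z up.
- wand_grip (a point): The point to grip the wand, at its centre of mass and half-way up (13 mm above its underside); axes as the wand. The handle is 22 mm wide (y), 26 mm high (z), and reaches from 79 mm behind this point to 31 mm in front of it.
- wand_tip (a point): The middle of the blade's front edge, 181 mm in front of wand_grip at the same height. The blade is 36 mm wide, 8 mm thick and 150 mm long; the yellow band, 20 mm long, is centred 100 mm behind this tip.
- puck0_center (a point): Centre of the pink chalk puck, a short cylinder 34 mm in diameter and 28 mm high, about 30 g; z is its axis. At the start four pucks stand flat side by side in a square on the tray's floor and two lie on top of them, each across two of the lower ones.
- puck1_center (a point): Centre of the green chalk puck, a short cylinder 34 mm in diameter and 28 mm high, about 30 g; z is its axis. At the start four pucks stand flat side by side in a square on the tray's floor and two lie on top of them, each across two of the lower ones.
- puck2_center (a point): Centre of the blue chalk puck, a short cylinder 34 mm in diameter and 28 mm high, about 30 g; z is its axis. At the start four pucks stand flat side by side in a square on the tray's floor and two lie on top of them, each across two of the lower ones.
- puck3_center (a point): Centre of the orange chalk puck, a short cylinder 34 mm in diameter and 28 mm high, about 30 g; z is its axis. At the start four pucks stand flat side by side in a square on the tray's floor and two lie on top of them, each across two of the lower ones.
- puck4_center (a point): Centre of the violet chalk puck, a short cylinder 34 mm in diameter and 28 mm high, about 30 g; z is its axis. At the start four pucks stand flat side by side in a square on the tray's floor and two lie on top of them, each across two of the lower ones.
- puck5_center (a point): Centre of the light blue chalk puck, a short cylinder 34 mm in diameter and 28 mm high, about 30 g; z is its axis. At the start four pucks stand flat side by side in a square on the tray's floor and two lie on top of them, each across two of the lower ones.
- spray_can: Bystander: upright metal spray can, 52 mm in diameter, 170 mm high; origin under its centre.
- jar: Bystander: clear jar with a black lid, 60 mm in diameter, 75 mm high; origin under its centre.
- pencil_tin: Bystander: flat green tin, 60 x 150 x 24 mm; origin under its centre.
There are look-alikes about, which are no part of the job. Leave any red look-alike of the part that bears puck5_center alone. Of the things like the part that bears puck1_center, leave any that is red; of the rest the smaller one is meant.

How it is judged:
By the outcome, as a careful person would: the job done as asked, in the order asked, and still so for the second after the job is handed in, while the arm keeps its last pose, push and grip.
It also fails if it takes over 72 s, if anything falls off the work surface, if the arm or the gripper's body presses on something with over 40 N, if the wrist force passes 120 N, or if a joint passes its speed limit or range.

### The arm

A 6-joint arm with a two-finger parallel gripper is mounted at the origin on the work surface. World frame = base frame: x ahead of the robot, y to its left, z up, the work surface at z = 0. Lengths are in m, angles in rad, forces in N, time in s.
With the tool pointing down it reaches from about 0.4 to 0.825 m from the base axis. Payload 7 kg.
Tool frame: the origin (TCP) lies at the very end of the fingers, on their centre line; the grasp point (between the pads) lies 19 mm behind it (tcp_to_grasp is the distance from the TCP to the grasp point, in m); x points along the fingers, z is the direction in which the jaws open and shut, and the axes are right-handed (so a half turn about x gives the same grasp; the last joint's range is limited). The gripper opens to 88 mm and grips with 3 to 60 N. Pads are 19 mm wide; open, the fingers measure 130 mm over their backs; the gripper's body (78 mm by 193 mm) begins 47 mm behind the grasp point.
Start: joints at [1.546, 0.359, 0.012, 0, -1.224, -0.288], TCP at [0.208, 0.642, 0.227] pointing down, gripper open.
Joint ranges: [-3.07, 3.07], [-1.43, 2.12], [-1.02, 1.25], [-3.03, 1.67], [-3.05, -0], [-3.03, 3.03]. Speed limits (rad/s): [2.39, 2.39, 3.01, 3.14, 3.14, 3.14].

### API

Orientations are given as [roll, pitch, yaw] about the fixed x, y, z axes, in that order (R = Rz(yaw) Ry(pitch) Rx(roll)).
In Python, from station import get_state, grab_frame, job_done, tcp_to_grasp gives the robot as it stands. The module is installed in compiled form; this text tells all that it offers.
- The arm moves only by the shell command python3 -m crank 'ROWS' [FORCE]. ROWS is JSON, a list of rows, each a list of 7 numbers: the shift along the tool's x, y, z in m, then the turn, a rotation vector about the tool's x, y, z in rad, then the opening, from 0 (shut) to 1 (fully open). In form: [[x, y, z, wx, wy, wz, fingers], ...]. A call has 1 to 10 rows; each row is the pose to reach, as a shift and turn from the pose commanded when the call began, along the tool's axes at that moment; what a row does not reach only later rows make up. A row lasts 1/8 s, in which the tool goes at most 62.5 mm and 10.7 degrees, less where a joint would pass 70% of its speed; a pose out of reach is approached as far as the arm can. A call with a gripper value outside its range is refused whole. The fingers move at their own pace and stop on an object; FORCE is the grip in N (left out, the last holds). Time passes only in rows, so rows that repeat a pose let the fingers close. It gives the time, the measured TCP pose, the force and the opening at its end, in the units of the state.
- get_state(): the state, without advancing time (a new reading comes with each control period).
- grab_frame(name): name is "side" or "top" or "wrist"; returns a dict with "pixels" (480x640x3 uint8, red, green, blue), "vfov" (degrees; the focal length in pixels is half the picture's height over the tangent of half this angle, whatever the lens; pixels are square), "cx", "cy" (the principal point, pixels), "extrinsics" (4x4, takes a point from world to camera coordinates). Camera axes: x right, y up, looking along -z (the intrinsics and any distortion apply to the point x, -y, -z); pixel columns grow to the right and rows downward; lengths in m; the calibration is good to about 2 mm. The wrist camera is an equidistant fisheye: a pixel r from the principal point sees the ray r / f radians off the axis. A picture is of the moment at which its call begins. There is no depth.
- job_done(): hands the job in, once; it reports no verdict.
The state is a dict: "t": time; "q": joint angles; "qd": joint speeds; "joint_efforts": joint torques, N m; "eef_pos": TCP position; "ee_rot": TCP orientation; "force": force on the tool from outside, world axes, zero at the start; "moment": the same for the moment, N m; "width": finger opening in m.
Only numpy, scipy, OpenCV 4.12 (cv2) and the standard library are available. Lean on these libraries where they do the work, as an engineer would, in place of code of your own. Each camera call takes 0.05 s, during which the arm holds its last target.

## Working session

There is one attempt and no reset: what is moved stays moved. The work goes in short steps, Python scripts to look and compute and a shell command to move; the robot and the scene stay as the last step left them, time stands still between calls to the robot, and variables do not carry over. Pictures are saved under pics/ and viewed, and the job is handed in when it is done.

```bash
mkdir -p pics; ls
cat > h.py <<'E'
import numpy as np, cv2
from station import get_state, grab_frame, tcp_to_grasp
from scipy.spatial.transform import Rotation as R
def snap(n,out):
    f=grab_frame(n); cv2.imwrite(f'pics/{out}.png',cv2.cvtColor(f['pixels'],cv2.COLOR_RGB2BGR)); np.save(f'pics/{out}.npy',f,allow_pickle=True); return f
def load(out): return np.load(f'pics/{out}.npy',allow_pickle=True).item()
def ray(f,u,v,fish=False):
    h=f['pixels'].shape[0]; fl=h/2/np.tan(np.radians(f['vfov'])/2)
    x=u-f['cx']; y=v-f['cy']
    if fish:
        r=np.hypot(x,y)+1e-9; th=r/fl; d=np.array([np.sin(th)*x/r,-np.sin(th)*y/r,-np.cos(th)])
    else: d=np.array([x/fl,-y/fl,-1])
    E=np.array(f['extrinsics']); Rm=E[:3,:3]; o=-Rm.T@E[:3,3]; return o,Rm.T@d
def onz(f,u,v,z,fish=False):
    o,d=ray(f,u,v,fish); return o+d*(z-o[2])/d[2]
def proj(f,p,fish=False):
    E=np.array(f['extrinsics']); c=E[:3,:3]@np.asarray(p,float)+E[:3,3]
    h=f['pixels'].shape[0]; fl=h/2/np.tan(np.radians(f['vfov'])/2)
    x,y,z=c[0],-c[1],-c[2]
    if fish:
        r=np.hypot(x,y)+1e-12; th=np.arctan2(r,z); return np.array([f['cx']+fl*th*x/r,f['cy']+fl*th*y/r])
    return np.array([f['cx']+fl*x/z,f['cy']+fl*y/z])
E
python3 - <<'E'
from h import *
s=get_state(); print(s, tcp_to_grasp)
for n in ('side','top','wrist'):
    f=snap(n,n+'0'); print(n,f['vfov'],f['cx'],f['cy'],{k for k in f}); o,d=ray(f,f['cx'],f['cy']); print(o,d)
E
```

```text
pics
{'t': 0.0, 'q': array([ 1.54608750e+00,  3.59433858e-01,  1.10737072e-02, -3.53085539e-04,
       -1.22407210e+00, -2.88078193e-01]), 'qd': array([ 1.39093097e-03,  7.70407114e-04,  5.61276115e-06, -1.66592034e-03,
       -4.79972909e-04, -8.84866175e-04]), 'joint_efforts': array([-3.99249475e-04, -5.82712662e+01,  2.93063700e+01,  6.99740991e+00,
        6.98400821e-03, -1.65924876e-04]), 'eef_pos': array([0.20759403, 0.64178814, 0.22559823]), 'ee_rot': array([ 0.08792834,  1.56912706, -1.79577526]), 'force': array([ 0.41228871,  1.00712947, -0.29162706]), 'moment': array([-0.03881255,  0.01605206, -0.03650086]), 'width': 0.08782430904816285} 0.0188
side 57.24780029602971 321.3864467737668 240.34320212268508 {'extrinsics', 'cx', 'cy', 'vfov', 'pixels'}
[ 0.58124047 -0.78419001  0.66675815] [ 0.02603029  0.78693613 -0.61648516]
top 42.78959922835702 319.74394868589565 240.074921695773 {'extrinsics', 'cx', 'cy', 'vfov', 'pixels'}
[ 0.36016365 -0.03976554  1.51883014] [ 0.16163931  0.00411654 -0.98684132]
wrist 65.70646984690485 312.4952037275387 241.2736889181178 {'extrinsics', 'cx', 'cy', 'vfov', 'pixels'}
[0.26991064 0.62200094 0.38346981] [-0.23242807  0.07321357 -0.9698541 ]
```

View pics/side0.png

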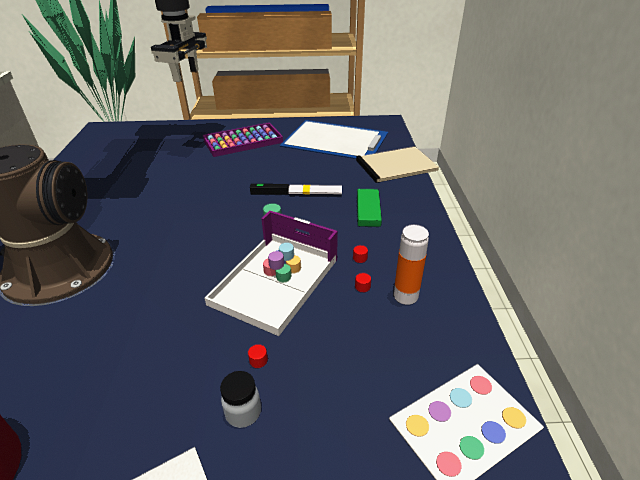

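View pics/top0.png

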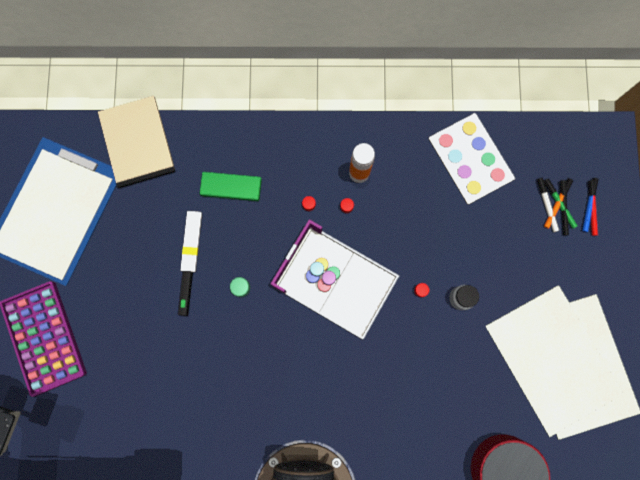

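View pics/wrist0.png

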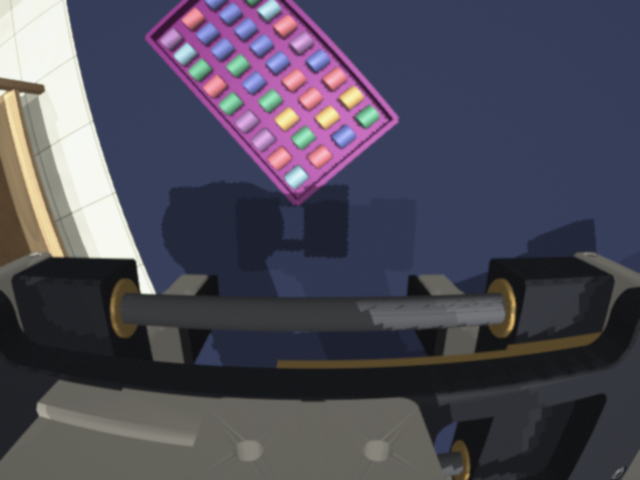

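The top view shows the tray at about (340,282), its guard on the left and the heap at about (322,275). The wand runs from (183,312) to (193,212). There is a larger green puck at (239,287) and there are red ones around the tray. I'll enlarge the crops next.

Run:
```python
import cv2
a=cv2.imread('pics/top0.png'); cv2.imwrite('pics/top0z.png',cv2.resize(a[205:355,250:420],None,fx=4.6,fy=4,interpolation=cv2.INTER_CUBIC)[:600,:782])
b=cv2.imread('pics/side0.png'); cv2.imwrite('pics/side0z.png',cv2.resize(b[195:345,195:355],None,fx=4,fy=4,interpolation=cv2.INTER_CUBIC))
```

```text
(no output)
```

View pics/top0z.png

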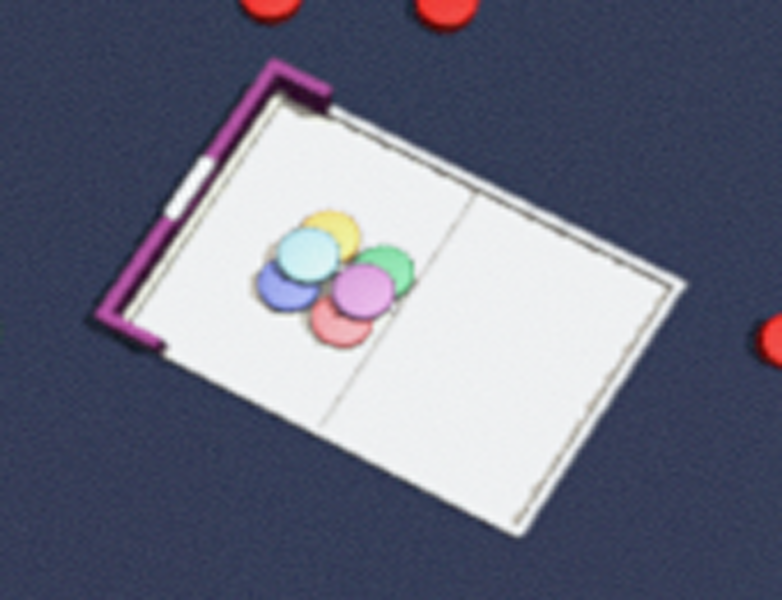

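View pics/side0z.png

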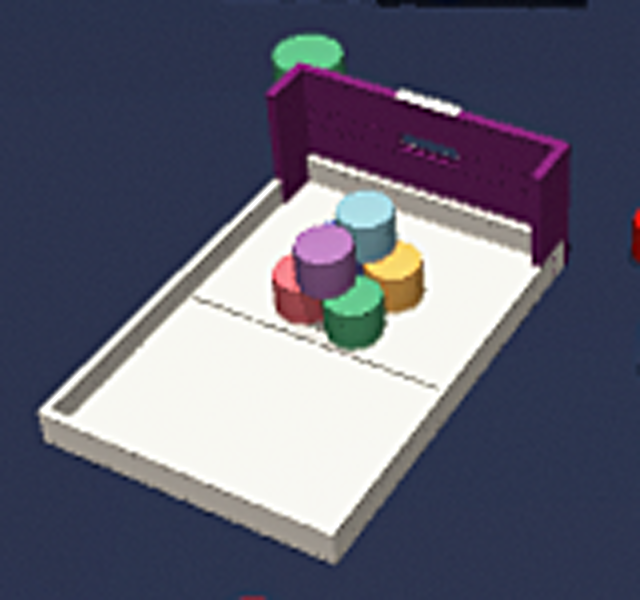

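The zoom shows violet lying across pink and green, and light blue lying across blue and orange, all on the guard's half. So I only need to move violet and light blue to the other half.

Run:
```python
from h import *
ft,fs=load('top0'),load('side0')
T=lambda X,Y:(250+X/4.6,205+Y/4); S=lambda X,Y:(195+X/4,195+Y/4)
pts={'gA':(T(274,60),S(569,147),.085),'gB':(T(97,315),S(303,67),.085),'rA':(T(686,283),S(333,537),.022),'rB':(T(520,537),S(42,410),.022),'hA':(T(475,192),S(437,387),.004),'hB':(T(320,427),S(194,298),.004),
'wm':(T(190,187),S(428,102),.085)}
for k,(a,b,z) in pts.items(): print(k,onz(ft,*a,z).round(4),onz(fs,*b,z).round(4))
# colours
for n,f in (('top',ft),('side',fs)):
    hsv=cv2.cvtColor(f['pixels'],cv2.COLOR_RGB2HSV)
    print(n)
    for c in ([(150,60),(0,0)]):pass
    roi=(slice(205,355),slice(250,420)) if n=='top' else (slice(195,345),slice(195,355))
    for nm,h0,h1 in (('pink',170,180),('pink2',0,6),('orange',15,30),('green',60,85),('lblue',88,104),('blue',108,122),('violet',135,152)):
        m=(hsv[...,0]>=h0)&(hsv[...,0]<=h1)&(hsv[...,1]>70)&(hsv[...,2]>150)
        k=np.zeros_like(m);k[roi]=m[roi]
        nn,lab,st,ce=cv2.connectedComponentsWithStats(k.astype(np.uint8))
        for i in range(1,nn):
            if st[i,4]>15: print(nm,st[i],ce[i].round(1))
```

```text
gA [ 0.6434 -0.0093  0.085 ] [ 0.6419 -0.0127  0.085 ]
gB [0.4908 0.0799 0.085 ] [0.4915 0.073  0.085 ]
rA [ 0.5174 -0.2285  0.022 ] [ 0.5161 -0.2297  0.022 ]
rB [ 0.3634 -0.1389  0.022 ] [ 0.3641 -0.1388  0.022 ]
hA [ 0.5759 -0.1173  0.004 ] [ 0.5658 -0.1137  0.004 ]
hB [ 0.4297 -0.0337  0.004 ] [ 0.4293 -0.0361  0.004 ]
wm [0.5668 0.0334 0.085 ] [0.5646 0.0339 0.085 ]
top
pink [318 279  13  13  67] [322.6 285.5]
pink2 [303 205  12   4  39] [308.6 206.3]
pink2 [341 205  13   6  64] [346.8 207.2]
pink2 [416 284   4  12  38] [417.7 289.3]
orange [316 258  12  12  67] [323.1 261.9]
green [328 267  12  12  68] [334.9 271. ]
blue [306 271  13  12  93] [311.4 277.3]
side
pink [263 259   7   9  43] [266.1 263.2]
orange [286 255  15  18 133] [293.7 263. ]
green [263 204  18   9 112] [271.5 207.6]
green [276 264  15  10  85] [283.8 269.2]
violet [269 251  14  10 111] [275.4 255.7]
```

Run:
```python
from h import *
ft,fs=load('top0'),load('side0')
T=lambda X,Y:(250+X/4.6,205+Y/4); S=lambda X,Y:(195+X/4,195+Y/4)
c=np.array([.502,-.077]); a=np.radians(-30.2); Rz=np.array([[np.cos(a),-np.sin(a)],[np.sin(a),np.cos(a)]])
def rep(n,p): print(n,p.round(4),'st',(Rz.T@(p[:2]-c)).round(4))
rep('vio t',onz(ft,*T(363,291),.060)); rep('lb t',onz(ft,*T(309,254),.060))
rep('vio s',onz(fs,*S(325,246),.060)); rep('lb s',onz(fs,*S(366,212),.060))
rep('grn t',onz(ft,*T(384,273),.032)); rep('pink t',onz(ft,*T(341,318),.032)); rep('or t',onz(ft,*T(331,240),.032)); rep('blue t',onz(ft,*T(288,282),.032))
rep('grn s',onz(fs,*S(353,297),.032)); rep('or s',onz(fs,*S(398,261),.032))
# wand
for n,f in (('top',ft),('side',fs)):
    p=f['pixels'].astype(int); m=((p[...,0]>180)&(p[...,1]>160)&(p[...,2]<110)).astype(np.uint8)
    nn,lab,st,ce=cv2.connectedComponentsWithStats(m)
    for i in range(1,nn):
        if st[i,4]>15: print(n,st[i],ce[i].round(1),onz(f,*ce[i],.017).round(4))
for n,sl in (('top',(slice(200,325),slice(165,215))),('side',(slice(175,205),slice(240,350)))):
    a=cv2.imread(f'pics/{n}0.png')[sl]; k=min(600//a.shape[0],800//a.shape[1]); cv2.imwrite(f'pics/wand_{n}.png',cv2.resize(a,None,fx=k,fy=k,interpolation=cv2.INTER_CUBIC)); print(k)
s=get_state(); M=R.from_euler('xyz',s['ee_rot']).as_matrix(); print(M.round(3))
```

```text
vio t [ 0.508 -0.056  0.06 ] st [-0.0054  0.0212]
lb t [ 0.5301 -0.0278  0.06  ] st [-0.0005  0.0567]
vio s [ 0.5081 -0.0609  0.06  ] st [-0.0028  0.017 ]
lb s [ 0.5294 -0.033   0.06  ] st [0.0016 0.0518]
grn t [ 0.5219 -0.0674  0.032 ] st [0.0123 0.0183]
pink t [ 0.4943 -0.0447  0.032 ] st [-0.0229  0.0241]
or t [ 0.542  -0.0392  0.032 ] st [0.0156 0.0528]
blue t [ 0.5162 -0.0165  0.032 ] st [-0.0182  0.0594]
grn s [ 0.5217 -0.0711  0.032 ] st [0.014 0.015]
or s [ 0.5457 -0.0424  0.032 ] st [0.0204 0.0519]
top [182 247  16   8 102] [189.3 250.4] [0.5791 0.2899 0.017 ]
top [ 65 357   8   7  22] [ 69.  359.5] [0.3122 0.5698 0.017 ]
side [303 185   7   7  48] [305.9 187.9] [0.5745 0.2877 0.017 ]
side [289 256  11   8  44] [295.  259.1] [ 0.546 -0.021  0.017]
side [503 407  23  21 319] [514.1 416.9] [ 0.8946 -0.4217  0.017 ]
side [406 415  22  21 179] [417.  424.8] [ 0.739 -0.428  0.017]
4
7
[[-0.     0.951 -0.308]
 [-0.001 -0.308 -0.951]
 [-1.     0.     0.001]]
```

View pics/wand_top.png

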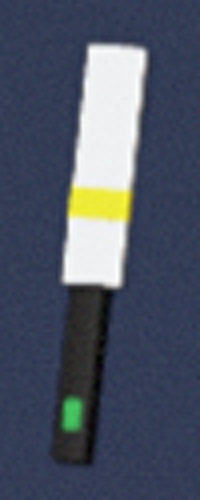

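View pics/wand_side.png

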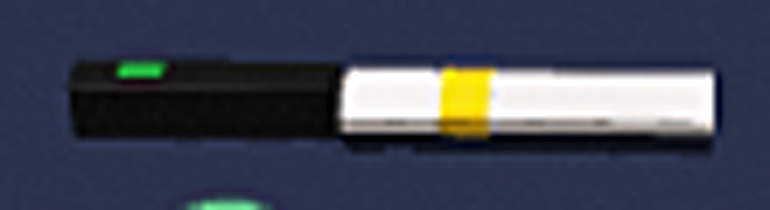

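Both views agree to about 4 mm. The station centre is at about (0.502,-0.077) with yaw about -30.2°. The heap is square to about -9° off the station axes. I'll swing over to violet with the jaws along the heap's local x axis.

```bash
python3 -m crank '[[0,0.04,0.0459,0.155,0,0,1],[0,0.08,0.0918,0.31,0,0,1],[0,0.12,0.1377,0.465,0,0,1],[0,0.16,0.1836,0.62,0,0,1],[0,0.2,0.2295,0.775,0,0,1],[0,0.24,0.2754,0.93,0,0,1],[0,0.28,0.3213,1.085,0,0,0.9],[0,0.32,0.3672,1.24,0,0,0.8],[0,0.36,0.4131,1.395,0,0,0.7],[0,0.4,0.459,1.55,0,0,0.7]]' 15
cat >> h.py <<'E'
def to(p,jaw,extra=''):
    """jaw: world angle deg of tool z wanted, tool straight down; prints shift in tool axes + rotvec"""
    s=get_state(); M=R.from_euler('xyz',s['ee_rot']); 
    a=np.radians(jaw); z=np.array([np.cos(a),np.sin(a),0]); x=np.array([0,0,-1.]); y=np.cross(z,x)
    W=R.from_matrix(np.array([x,y,z]).T)
    print('shift',(M.inv().apply(np.asarray(p)-s['eef_pos'])).round(4),'rv',(M.inv()*W).as_rotvec().round(4),'| t',round(s['t'],2),'pos',s['eef_pos'].round(4),'jawang',np.degrees(np.arctan2(M.as_matrix()[1,2],M.as_matrix()[0,2])).round(2),'F',s['force'].round(1),'w',round(s['width'],4),'q',s['q'].round(2))
C=np.array([.502,-.077]); A=np.radians(-30.2); RZ=np.array([[np.cos(A),-np.sin(A)],[np.sin(A),np.cos(A)]])
def st2w(x,y): return C+RZ@np.array([x,y])
def w2st(p): return RZ.T@(np.asarray(p)[:2]-C)
E
python3 -c "
from h import *
to([.508,-.0585,.16],140.5)"
```

```text
t: 1.4
eef_pos: [0.4474, 0.0805, 0.2268]
ee_rot: [-2.215, 1.57, 0.63]
force: [1.9, 0.8, 0.9]
width: 0.062
shift [ 0.0668  0.1153 -0.0986] rv [ 0.3928 -0.0004  0.0008] | t 1.4 pos [0.4474 0.0805 0.2268] jawang 163.01 F [1.9 0.8 0.9] w 0.062 q [ 0.61 -0.01 -0.45 -0.   -1.13 -0.91]
```

```bash
python3 -m crank '[[0.02,0.04,-0.034,0.13,0,0,0.7],[0.045,0.08,-0.068,0.26,0,0,0.7],[0.067,0.115,-0.098,0.393,0,0,0.7],[0.067,0.115,-0.098,0.393,0,0,0.7]]' 15
python3 -c "
from h import *
to([.508,-.0585,.16],140.5)
f=snap('wrist','wrist1')
for p in ([.508,-.0585,.06],[.5297,-.0304,.06]): print(proj(f,p,True))
"
```

```text
t: 1.9
eef_pos: [0.507, -0.0587, 0.1572]
ee_rot: [0.911, 1.566, -2.921]
force: [0.1, -0.1, 0.1]
width: 0.0612
shift [-0.0028 -0.0008 -0.0007] rv [-0.0014  0.0028 -0.0036] | t 1.9 pos [ 0.507  -0.0587  0.1572] jawang 140.42 F [ 0.1 -0.1  0.1] w 0.0612 q [ 0.27  0.15 -0.44 -0.   -0.98 -0.96]
[311.41672567 244.23672553]
[313.03441181 290.95118922]
```

View pics/wrist1.png

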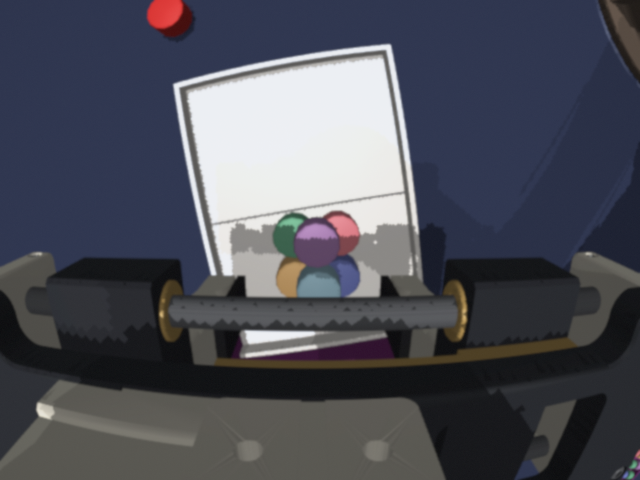

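Violet's top is at (317,244) in the wrist view, flat between the pads. The predicted point was (311,244).

```bash
python3 -c "
from h import *
f=load('wrist1')
for u,v,z in ((317,244,.06),(321,284,.06),(293,235,.032),(339,232,.032)):
  p=onz(f,u,v,z,True); print(p,w2st(p))
p=onz(f,317,244,.06,True); to([p[0],p[1],.038],140.5)
"
```

```text
[ 0.5048418  -0.05611226  0.06      ] [-0.00805086  0.01948223]
[ 0.5217328  -0.03090385  0.06      ] [-0.00613272  0.04976573]
[ 0.51889792 -0.06791483  0.032     ] [0.01003443 0.01635208]
[ 0.48965038 -0.04685392  0.032     ] [-0.02583754  0.0198424 ]
shift [0.1203 0.0002 0.0025] rv [ 0.0015  0.0017 -0.0022] | t 1.95 pos [ 0.5073 -0.0575  0.1583] jawang 140.59 F [-0.8  1.1  1.2] w 0.0613 q [ 0.27  0.15 -0.44 -0.   -0.98 -0.96]
```

```bash
python3 -m crank '[[0.045,0,0.002,0,0,0,0.7],[0.085,0,0.002,0,0,0,0.7],[0.108,0,0.002,0,0,0,0.7],[0.12,0,0.002,0,0,0,0.65],[0.12,0,0.002,0,0,0,0.4],[0.12,0,0.002,0,0,0,0.3],[0.12,0,0.002,0,0,0,0.3],[0.12,0,0.002,0,0,0,0.3]]' 12
python3 -c "
from h import *
p=st2w(-.035,-.06); print(p); to([p[0],p[1],.08],140.5)
"
```

```text
t: 2.95
eef_pos: [0.507, -0.0545, 0.0406]
ee_rot: [-2.223, 1.569, 0.233]
force: [-0.9, 2.0, 6.7]
width: 0.0331
[ 0.44156919 -0.11125079]
shift [-0.0396  0.0853  0.0147] rv [ 0.0046 -0.0012  0.0016] | t 2.95 pos [ 0.507  -0.0545  0.0406] jawang 140.76 F [-0.9  2.   6.7] w 0.0331 q [ 0.28  0.29 -0.58  0.   -0.69 -0.96]
```

```bash
python3 -c "
from h import *
p=st2w(0,-.085); print(p); to([p[0],p[1],.0406],140.5)
"
```

```text
[ 0.4592433  -0.15046336]
shift [-0.0002  0.1046 -0.0237] rv [ 0.0046 -0.0012  0.0016] | t 2.95 pos [ 0.507  -0.0545  0.0406] jawang 140.76 F [-0.9  2.   6.7] w 0.0331 q [ 0.28  0.29 -0.58  0.   -0.69 -0.96]
```

```bash
python3 -m crank '[[-0.02,0,0,0,0,0,0.3],[-0.04,0.01,0,0,0,0,0.3],[-0.04,0.05,-0.012,0,0,0,0.3],[-0.04,0.09,-0.02,0,0,0,0.3],[-0.02,0.104,-0.024,0,0,0,0.3],[0.01,0.104,-0.024,0,0,0,0.3],[0.022,0.104,-0.024,0,0,0,0.3],[0.0265,0.104,-0.024,0,0,0,0.3],[0.0265,0.104,-0.024,0,0,0,0.3],[0.0265,0.104,-0.024,0,0,0,0.3]]' 12
python3 -c "
from h import *
to([.5,0,.1],140.5);f=snap('wrist','wrist2')"
```

```text
t: 4.2
eef_pos: [0.4597, -0.1502, 0.0138]
ee_rot: [-2.43, 1.569, 0.027]
force: [0.3, 0.5, 0.9]
width: 0.0332
shift [-0.0862 -0.1419  0.0637] rv [ 0.0049 -0.001   0.0009] | t 4.2 pos [ 0.4597 -0.1502  0.0138] jawang 140.78 F [0.3 0.5 0.9] w 0.0332 q [ 0.09  0.3  -0.66  0.   -0.6  -0.78]
```

View pics/wrist2.png

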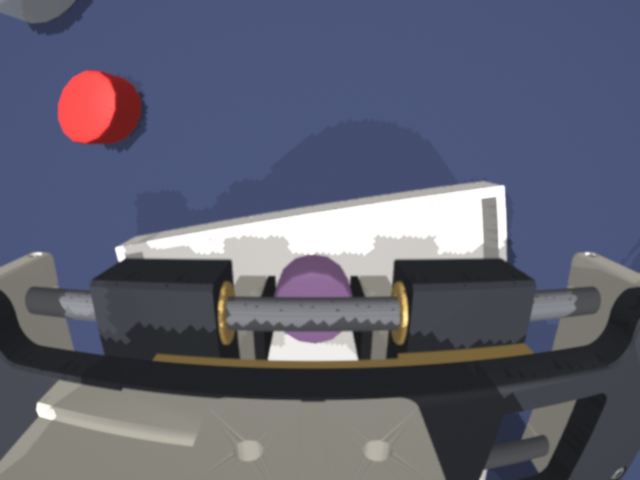

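Violet is at (313,298), still gripped, just above the floor. I'll lower it slightly, release, rise and go over light blue.

```bash
python3 -m crank '[[0.0015,0,0,0,0,0,0.38],[0.0015,0,0,0,0,0,0.55],[0.0015,0,0,0,0,0,0.6],[0.0015,0,0,0,0,0,0.6],[-0.03,0,0,0,0,0,0.6],[-0.075,0,0,0,0,0,0.6],[-0.12,-0.03,0,0,0,0,0.65],[-0.14,-0.08,0.01,0,0,0,0.7],[-0.142,-0.12,0.022,0,0,0,0.7],[-0.142,-0.134,0.023,0,0,0,0.7]]' 12
python3 -m crank '[[0,0,0,0,0,0,0.7]]'
python3 -c "
from h import *
to([.527,-.031,.038],140.5);f=snap('wrist','wrist3');print(proj(f,[.527,-.031,.06],True))"
```

```text
t: 5.5
eef_pos: [0.5269, -0.0302, 0.1555]
ee_rot: [-2.041, 1.57, 0.418]
force: [0.7, -0.7, -0.2]
width: 0.0614
t: 5.62
eef_pos: [0.526, -0.0316, 0.1546]
ee_rot: [0.911, 1.57, -2.915]
force: [0.4, -0.8, 0.8]
width: 0.0614
shift [ 0.1166 -0.0012 -0.0005] rv [ 0.0057  0.0006 -0.0007] | t 5.62 pos [ 0.526  -0.0316  0.1546] jawang 140.83 F [ 0.4 -0.8  0.8] w 0.0614 q [ 0.31  0.18 -0.41 -0.   -0.98 -1.  ]
[312.12767617 245.15207979]
```

View pics/wrist3.png

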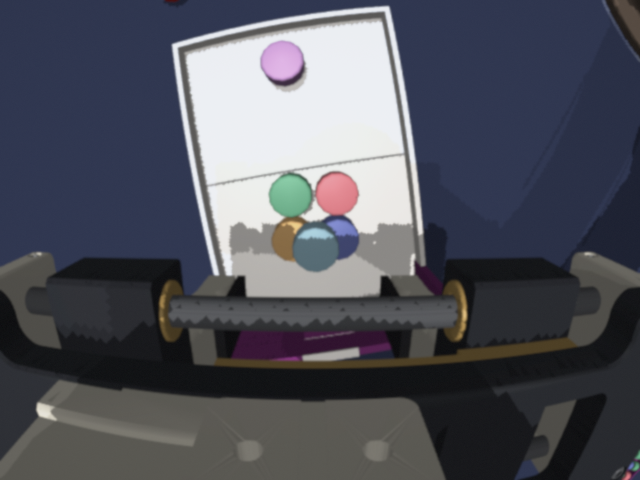

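Violet stands alone at (282,62). Light blue is at (316,246), about 2 mm from the prediction. Now I'll pick it up.

```bash
python3 -m crank '[[0.045,0,0.002,0,0,0,0.7],[0.085,-0.001,0.002,0,0,0,0.7],[0.108,-0.001,0.002,0,0,0,0.7],[0.1165,-0.001,0.002,0,0,0,0.65],[0.1165,-0.001,0.002,0,0,0,0.4],[0.1165,-0.001,0.002,0,0,0,0.3],[0.1165,-0.001,0.002,0,0,0,0.3],[0.1165,-0.001,0.002,0,0,0,0.3]]' 12
python3 -c "
from h import *
p=st2w(0,-.040); print(p); to([p[0],p[1],.0386],140.5)
"
```

```text
t: 6.68
eef_pos: [0.5257, -0.0299, 0.0395]
ee_rot: [-2.293, 1.569, 0.164]
force: [-1.5, -0.4, 6.3]
width: 0.0334
[ 0.4818792  -0.11157099]
shift [ 0.0008  0.091  -0.0177] rv [ 0.0048 -0.0011  0.0012] | t 6.67 pos [ 0.5257 -0.0299  0.0395] jawang 140.77 F [-1.5 -0.4  6.3] w 0.0334 q [ 0.32  0.32 -0.55  0.   -0.71 -1.  ]
```

```bash
python3 -m crank '[[-0.02,0,0,0,0,0,0.3],[-0.04,0.01,0,0,0,0,0.3],[-0.04,0.05,-0.01,0,0,0,0.3],[-0.04,0.08,-0.016,0,0,0,0.3],[-0.02,0.091,-0.018,0,0,0,0.3],[0.01,0.091,-0.018,0,0,0,0.3],[0.022,0.091,-0.018,0,0,0,0.3],[0.0275,0.091,-0.018,0,0,0,0.3],[0.0275,0.091,-0.018,0,0,0,0.3]]' 12
python3 -m crank '[[0,0,0,0,0,0,0.38],[0,0,0,0,0,0,0.55],[0,0,0,0,0,0,0.6],[0,0,0,0,0,0,0.6],[-0.03,0,0,0,0,0,0.6],[-0.075,0,0,0,0,0,0.6],[-0.12,0,0,0,0,0,0.7],[-0.16,0,0,0,0,0,0.8],[-0.18,0,0,0,0,0,0.8],[-0.18,0,0,0,0,0,0.8]]' 12
python3 -c "
from h import *
to([.527,-.031,.038],140.5);f=snap('wrist','wrist4');f=snap('top','top4');f=snap('side','side4')
b=cv2.imread('pics/side4.png'); cv2.imwrite('pics/side4z.png',cv2.resize(b[195:345,195:355],None,fx=4,fy=4,interpolation=cv2.INTER_CUBIC))"
```

```text
t: 7.8
eef_pos: [0.4819, -0.1117, 0.0114]
ee_rot: [-2.698, 1.57, -0.241]
force: [0.1, 0.5, 0.0]
width: 0.0333
t: 9.05
eef_pos: [0.4824, -0.1118, 0.1928]
ee_rot: [-2.337, 1.567, 0.119]
force: [-0.4, -0.5, -0.8]
width: 0.0702
shift [ 0.155  -0.0904  0.017 ] rv [ 0.0045 -0.0026  0.0027] | t 9.05 pos [ 0.4824 -0.1118  0.1928] jawang 140.76 F [-0.4 -0.5 -0.8] w 0.0702 q [ 0.17  0.09 -0.43  0.   -1.05 -0.86]
```

View pics/wrist4.png

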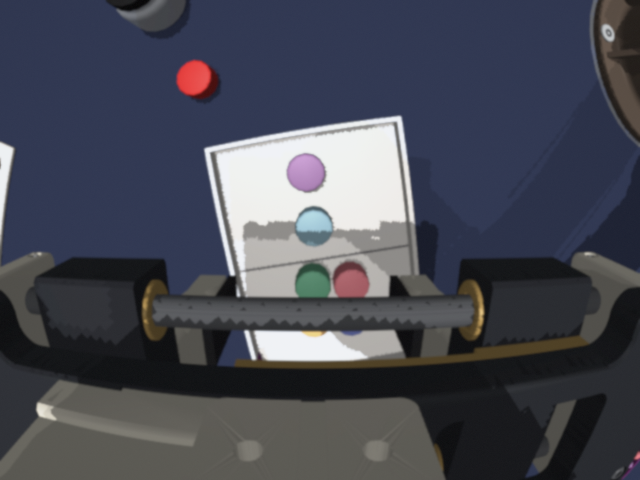

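View pics/side4z.png

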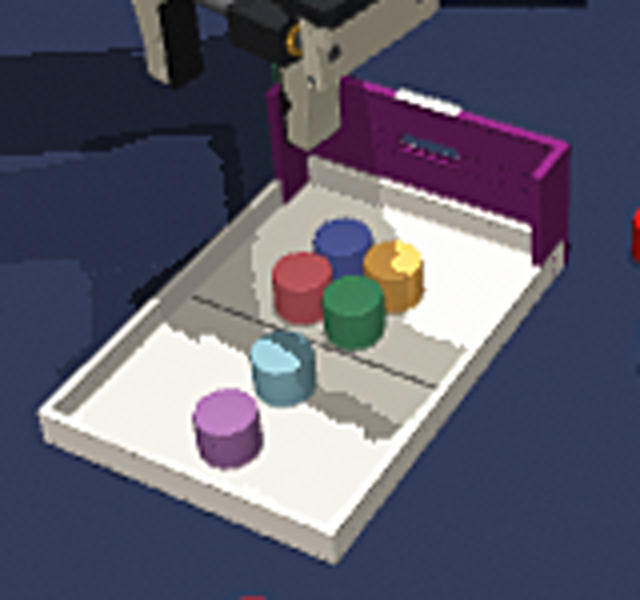

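All six pucks stand flat in the side view. Pink, green, blue and orange are beyond the line, light blue and violet on the near half. Next is the wand.

```bash
python3 -c "
from h import *
ft,fs=load('top0'),load('side0')
T=lambda X,Y:(165+X/4,200+Y/4); S=lambda X,Y:(240+X/7,175+Y/7)
a=onz(ft,*T(117.5,46),.017); b=onz(ft,*T(91.5,286),.017); h=onz(ft,*T(71.5,462),.026)
print(a,b,h, np.linalg.norm(a-b), np.linalg.norm((a-h)[:2]))
for p,q in ((a,b),(a,h)): d=p-q; print(np.degrees(np.arctan2(d[1],d[0])))
# side: blade top edges
a2=onz(fs,*S(715,95),.017); b2=onz(fs,*S(343,95),.017); print(a2,b2)
d=a2-b2; print(np.degrees(np.arctan2(d[1],d[0])))
u=(a-h)[:2]/np.linalg.norm((a-h)[:2]); print('grip',a[:2]-.181*u, b[:2]-.031*u,h[:2]+.079*u, np.array([.5768,.2888])-.081*u)
"
```

```text
[0.67760421 0.28088543 0.017     ] [0.52651059 0.29130871 0.017     ] [0.41837127 0.29728152 0.026     ] 0.1514527226573096 0.25975093732557714
-3.9463296533782013
-3.6190490704348246
[0.67647596 0.27880755 0.017     ] [0.52669781 0.28677915 0.017     ]
-3.0465620872563397
grip [0.49696516 0.29231057] [0.49557241 0.2932655 ] [0.49721372 0.29229485] [0.49596153 0.29391291]
```

```bash
python3 -m crank '[[0,-0.026,0.0195,-0.175,0,0,0.8],[0,-0.052,0.039,-0.35,0,0,0.8],[0,-0.078,0.0585,-0.525,0,0,0.8],[0,-0.104,0.078,-0.7,0,0,0.8],[0,-0.129,0.0975,-0.875,0,0,0.8],[0,-0.155,0.117,-1.05,0,0,0.7],[0,-0.181,0.1365,-1.225,0,0,0.7],[0,-0.206,0.156,-1.4,0,0,0.7],[0,-0.232,0.1755,-1.575,0,0,0.7],[0,-0.2575,0.195,-1.75,0,0,0.7]]' 12
python3 -c "
from h import *
to([.4965,.2915,.14],-93.7)"
```

```text
t: 10.45
eef_pos: [0.4928, 0.2116, 0.1896]
ee_rot: [-0.362, 1.568, -2.433]
force: [0.1, 0.1, 0.2]
width: 0.0612
shift [ 0.0495 -0.035  -0.072 ] rv [-0.4354  0.0021  0.0013] | t 10.45 pos [0.4928 0.2116 0.1896] jawang -118.65 F [0.1 0.1 0.2] w 0.0612 q [ 0.77  0.16 -0.35 -0.   -1.07  0.3 ]
```

```bash
python3 -m crank '[[0.01,-0.012,-0.024,-0.14,0,0,0.7],[0.03,-0.024,-0.048,-0.29,0,0,0.7],[0.05,-0.035,-0.072,-0.435,0,0,0.7],[0.05,-0.035,-0.072,-0.435,0,0,0.7]]' 12
python3 -c "
from h import *
to([.4965,.2915,.14],-93.7)
f=snap('wrist','wrist5')
d=np.array([np.cos(np.radians(-3.7)),np.sin(np.radians(-3.7)),0])
g=np.array([.4965,.2915,.026]); print(proj(f,g,True),proj(f,g-.079*d,True),proj(f,g+.031*d,True),proj(f,g+.181*d-[0,0,.009],True))"
```

```text
t: 10.95
eef_pos: [0.4964, 0.291, 0.1377]
ee_rot: [-0.704, 1.565, -2.343]
force: [-0.1, -0.2, -0.5]
width: 0.0614
shift [-0.0023  0.0001 -0.0005] rv [-0.004   0.0042  0.0036] | t 10.95 pos [0.4964 0.291  0.1377] jawang -93.93 F [-0.1 -0.2 -0.5] w 0.0614 q [ 0.87  0.27 -0.33 -0.   -0.98  0.63]
[311.07803185 237.59633918] [311.54120269 331.88071828] [310.89409028 196.28852882] [310.19448659   2.58592711]
```

View pics/wrist5.png

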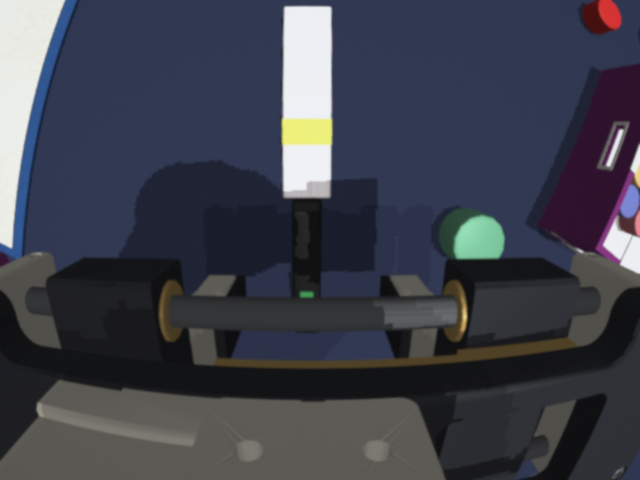

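The wand runs from about (307,325) to (308,7) in the wrist view, and the window shows at the right, (613,145). I'll measure the blade's centreline and ends from this view.

```bash
cat >> h.py <<'E'
def blade(f,z,vmin=0,vmax=260,umin=230,umax=380):
    p=f['pixels'].astype(int); r,g,b=p[...,0],p[...,1],p[...,2]
    yel=((r>150)&(g>140)&(b<120)); wh=((r>140)&(g>140)&(b>140))
    m=(yel|wh); k=np.zeros_like(m); k[vmin:vmax,umin:umax]=m[vmin:vmax,umin:umax]
    nn,lab,st,ce=cv2.connectedComponentsWithStats(k.astype(np.uint8)); i=1+np.argmax(st[1:,4]); k=lab==i
    L=[];Rr=[]
    for v in range(st[i,1]+4,st[i,1]+st[i,3]-4):
        u=np.where(k[v])[0]
        if len(u): L.append(onz(f,u[0]-.5,v,z,True)); Rr.append(onz(f,u[-1]+.5,v,z,True))
    L,Rr=np.array(L)[:,:2],np.array(Rr)[:,:2]; c=(L+Rr)/2
    vx,vy,x0,y0=cv2.fitLine(c.astype(np.float32),cv2.DIST_HUBER,0,1e-4,1e-4).ravel()
    yy=yel&k; v,u=np.where(yy); band=onz(f,u.mean(),v.mean(),z,True) if len(v) else None
    return st[i],np.degrees(np.arctan2(vy,vx)),(x0,y0),np.linalg.norm(L-Rr,axis=1).mean(),band
E
python3 -c "
from h import *
f=load('wrist5')
st,ang,p0,w,band=blade(f,.017); print(st,ang,p0,w,band)
uc=st[0]+st[2]/2
a=onz(f,308,st[1]-.5,.017,True); b=onz(f,307,st[1]+st[3]-.5,.017,True); print(a,b,np.linalg.norm(a-b))
d=(a-b)/np.linalg.norm(a-b); print('grip',a-.181*d,b-.031*d, band-.081*d)
p=band-.081*d; to([p[0],p[1],.003],-93.7)
"
```

```text
[ 282    6   50  191 8171] -4.245682 (np.float32(0.59060013), np.float32(0.2882506)) 0.036179303322246226 [0.57496543 0.29495132 0.017     ]
[0.67469845 0.28164192 0.017     ] [0.52631388 0.29251422 0.017     ] 0.14878234196308382
grip [0.49418236 0.29486854 0.017     ] [0.49539676 0.29477956 0.017     ] [0.49418198 0.30087042 0.017     ]
shift [ 0.1359 -0.003  -0.0106] rv [-0.0065  0.0034  0.0026] | t 11.0 pos [0.4968 0.2905 0.1389] jawang -94.07 F [-0.1 -0.  -1.4] w 0.0612 q [ 0.87  0.27 -0.33 -0.   -0.98  0.63]
```

```bash
python3 -m crank '[[0.04,-0.002,-0.003,0,0,0,0.7],[0.08,-0.002,-0.003,0,0,0,0.7],[0.11,-0.002,-0.003,0,0,0,0.7],[0.125,-0.002,-0.003,0,0,0,0.6],[0.131,-0.002,-0.003,0,0,0,0.5],[0.134,-0.002,-0.003,0,0,0,0.5],[0.134,-0.002,-0.003,0,0,0,0.5]]' 12
python3 -c "
from h import *
to([.495,.294,.004],-93.7)"
```

```text
t: 11.88
eef_pos: [0.4963, 0.2943, 0.0078]
ee_rot: [2.444, 1.57, 0.802]
force: [-0.1, 0.6, 0.6]
width: 0.0439
shift [ 0.0038 -0.0012  0.0004] rv [-0.0063 -0.001  -0.0008] | t 11.88 pos [0.4963 0.2943 0.0078] jawang -94.06 F [-0.1  0.6  0.6] w 0.0439 q [ 0.87  0.43 -0.46  0.   -0.68  0.63]
```

Now lower another 4 mm, close gently, then grip firmly.

```bash
python3 -m crank '[[0.0035,-0.001,0,0,0,0,0.45],[0.0035,-0.001,0,0,0,0,0.3],[0.0035,-0.001,0,0,0,0,0.2],[0.0035,-0.001,0,0,0,0,0.15],[0.0035,-0.001,0,0,0,0,0.15]]' 8
python3 -m crank '[[0,0,0,0,0,0,0.15],[0,0,0,0,0,0,0.1],[0,0,0,0,0,0,0.1]]' 45
python3 -c "
from h import *
to([.495,.294,.004],-93.7)"
```

```text
t: 12.5
eef_pos: [0.495, 0.2942, 0.0037]
ee_rot: [2.504, 1.57, 0.863]
force: [-1.0, 0.9, 2.0]
width: 0.0222
t: 12.88
eef_pos: [0.495, 0.2942, 0.0037]
ee_rot: [2.428, 1.57, 0.786]
force: [-0.8, 1.4, 4.1]
width: 0.0218
shift [-0.0003  0.      0.0002] rv [-0.0061 -0.0003 -0.0003] | t 12.88 pos [0.495  0.2942 0.0037] jawang -94.05 F [-0.8  1.4  4.1] w 0.0218 q [ 0.88  0.44 -0.46  0.   -0.67  0.62]
```

```bash
python3 -m crank '[[-0.02,0,0,0,0,0,0.1],[-0.06,0,0,0,0,0,0.1],[-0.1,0.01,0.003,0.1,0,0,0.1],[-0.11,0.03,0.009,0.26,0,0,0.1],[-0.11,0.05,0.015,0.42,0,0,0.1],[-0.11,0.07,0.02,0.58,0,0,0.1],[-0.11,0.09,0.026,0.74,0,0,0.1],[-0.11,0.11,0.032,0.9,0,0,0.1],[-0.11,0.13,0.038,1.06,0,0,0.1],[-0.11,0.15,0.044,1.22,0,0,0.1]]' 45
python3 -c "
from h import *
p=st2w(0,.351); print(p); to([*p,.11],149.8)"
```

```text
t: 14.12
eef_pos: [0.6414, 0.2388, 0.1125]
ee_rot: [0.18, 1.569, -2.687]
force: [-0.8, 0.4, -1.6]
width: 0.022
[0.67856    0.22636046]
shift [ 0.0025  0.022  -0.0325] rv [ 0.8013  0.0017 -0.0011] | t 14.12 pos [0.6414 0.2388 0.1125] jawang -164.29 F [-0.8  0.4 -1.6] w 0.022 q [ 0.64  0.46 -0.11 -0.   -1.01 -0.37]
```

```bash
python3 -m crank '[[0,0.005,-0.006,0.16,0,0,0.1],[0,0.01,-0.012,0.32,0,0,0.1],[0,0.014,-0.02,0.48,0,0,0.1],[0,0.018,-0.026,0.64,0,0,0.1],[0,0.022,-0.0325,0.8,0,0,0.1],[0,0.022,-0.0325,0.8,0,0,0.1],[0,0.022,-0.0325,0.8,0,0,0.1]]' 45
python3 -c "
from h import *
p=st2w(0,.351); to([*p,.11],149.8)
f=snap('wrist','wrist6'); snap('side','side6'); snap('top','top6')
b=cv2.imread('pics/side6.png'); cv2.imwrite('pics/side6z.png',cv2.resize(b[160:310,195:395],None,fx=4,fy=4,interpolation=cv2.INTER_CUBIC))"
```

```text
t: 15.0
eef_pos: [0.6781, 0.2272, 0.1129]
ee_rot: [0.938, 1.57, -2.72]
force: [1.0, -0.4, -0.9]
width: 0.0216
shift [ 0.0029  0.0005 -0.0008] rv [ 0.0103  0.0007 -0.001 ] | t 15.0 pos [0.6781 0.2272 0.1129] jawang 150.39 F [ 1.  -0.4 -0.9] w 0.0216 q [ 0.59  0.5  -0.03 -0.   -1.04 -1.11]
```

View pics/wrist6.png

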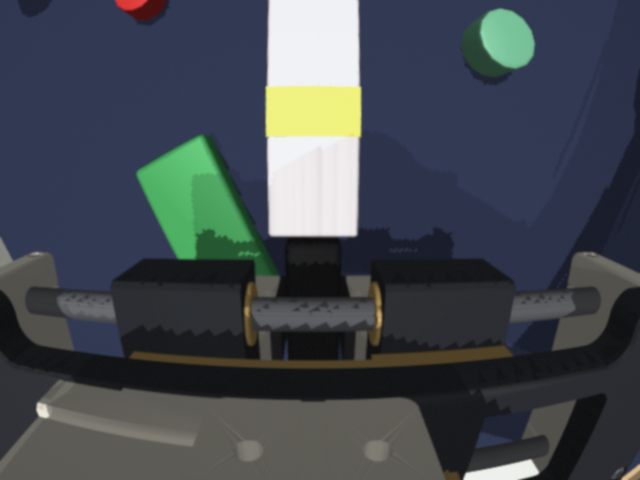

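View pics/side6z.png

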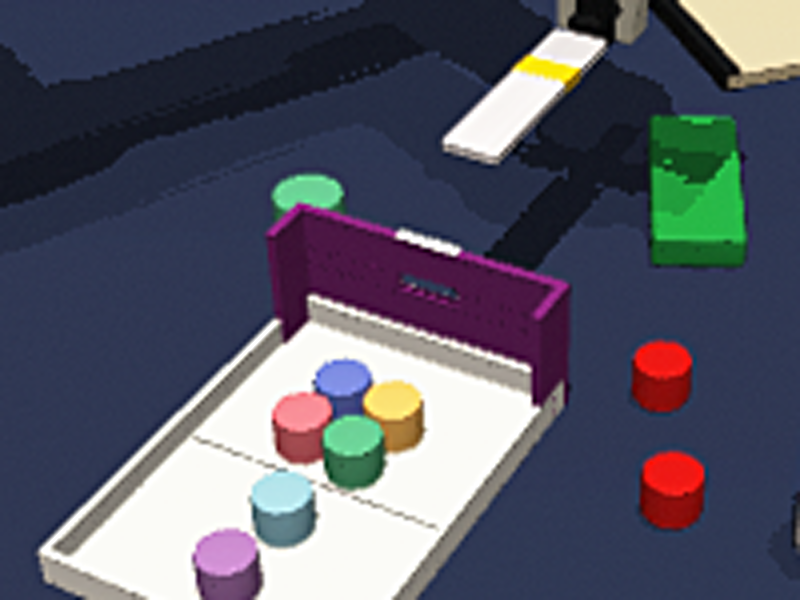

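The wand is gripped and clear of the guard in the side view, with its tip at about (470,150) and level. The pucks are unchanged. The wrist view shows only the blade back from the band, so for lateral alignment I'll use the top camera, with blade and guard mark in the same picture.

```bash
python3 -c "
import cv2
a=cv2.imread('pics/top6.png'); cv2.imwrite('pics/top6z.png',cv2.resize(a[170:300,180:340],None,fx=5,fy=4.6,interpolation=cv2.INTER_CUBIC))"
```

```text
(no output)
```

View pics/top6z.png

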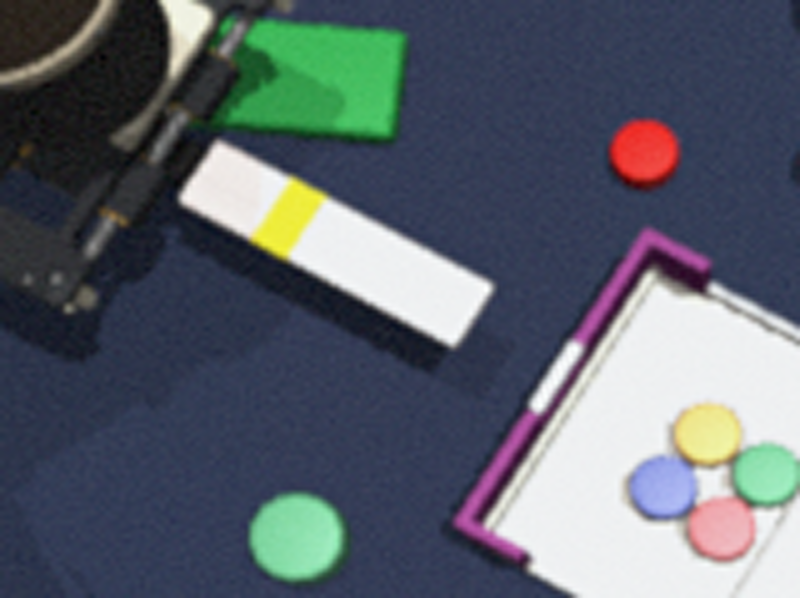

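```bash
cat >> h.py <<'E'
def topmeas(f,zb,roi_b,roi_m=(240,262,280,302),verbose=True):
    """blade centreline (at height zb) and guard mark/purple line in top view; rois v0,v1,u0,u1"""
    K=8; P=f['pixels']
    def comp(roi,fn):
        v0,v1,u0,u1=roi; c=cv2.resize(P[v0:v1,u0:u1],None,fx=K,fy=K,interpolation=cv2.INTER_CUBIC).astype(int)
        m=fn(c[...,0],c[...,1],c[...,2]).astype(np.uint8); n,lab,st,ce=cv2.connectedComponentsWithStats(m); i=1+np.argmax(st[1:,4]); return (lab==i),v0,u0
    def pix(m,v0,u0):
        v,u=np.where(m); return (u+.5)/K-.5+u0,(v+.5)/K-.5+v0
    def w(us,vs,z): return np.array([onz(f,a,b,z)[:2] for a,b in zip(us,vs)])
    # blade
    m,v0,u0=comp(roi_b,lambda r,g,b:(r>140)&(g>130)); cnt=max(cv2.findContours(m.astype(np.uint8),cv2.RETR_EXTERNAL,cv2.CHAIN_APPROX_NONE)[0],key=cv2.contourArea)
    rect=cv2.minAreaRect(w((cnt[:,0,0]+.5)/K-.5+u0,(cnt[:,0,1]+.5)/K-.5+v0,zb).astype(np.float32))
    bx=cv2.boxPoints(rect)
    # mark
    m,v0,u0=comp(roi_m,lambda r,g,b:(g>135)); us,vs=pix(m,v0,u0); mk=w([us.mean()],[vs.mean()],.085)[0]
    cnt=cv2.findContours(m.astype(np.uint8),cv2.RETR_EXTERNAL,cv2.CHAIN_APPROX_NONE)[0]; cnt=max(cnt,key=cv2.contourArea)
    mr=cv2.minAreaRect(w((cnt[:,0,0]+.5)/K-.5+u0,(cnt[:,0,1]+.5)/K-.5+v0,.085).astype(np.float32))
    return rect,bx,mk,mr
E
python3 -c "
from h import *
f=load('top6')
rect,bx,mk,mr=topmeas(f,.1255,(195,250,213,282))
print(rect,bx); print('mark',mk,mr,w2st(mk))
print(np.array([w2st(b) for b in bx]))
# purple guard top: pixels bright purple
P=f['pixels'][205:300,260:335]; K=8; c=cv2.resize(P,None,fx=K,fy=K,interpolation=cv2.INTER_CUBIC).astype(int)
m=(c[...,0]>110)&(c[...,1]<90)&(c[...,2]>100)
v,u=np.where(m); print(m.sum()); pts=np.array([onz(f,(a+.5)/K-.5+260,(b+.5)/K-.5+205,.085)[:2] for a,b in zip(u[::7],v[::7])])
s=np.array([w2st(p) for p in pts]); k=(s[:,1]>.118)&(abs(s[:,0])<.075)
L=cv2.fitLine(pts[k].astype(np.float32),cv2.DIST_HUBER,0,1e-4,1e-4).ravel(); print(L,np.degrees(np.arctan2(L[1],L[0])), 'mean y',s[k,1].mean(), 'x range',np.percentile(s[:,0],[.2,99.8]))
"
```

```text
((0.6293973922729492, 0.13558313250541687), (0.15154153108596802, 0.03853105008602142), 59.85495376586914) [[0.57468605 0.07973481]
 [0.608006   0.06038488]
 [0.68410873 0.19143146]
 [0.6507888  0.2107814 ]]
mark [0.55995018 0.01880937] ((0.5669777393341064, 0.023401860147714615), (0.04658915847539902, 0.028016556054353714), 0.5093664526939392) [0.00189086 0.11195572]
[[-0.01602001  0.17202448]
 [ 0.02251098  0.17206142]
 [ 0.02236561  0.32360288]
 [-0.01616539  0.32356593]]
14532
[ 0.8652106  -0.50140864  0.56574416  0.03544281] -30.093239 mean y 0.12924608186293077 x range [-0.08938907  0.08991264]
```

```bash
python3 -c "
from h import *
f=load('top6')
P=f['pixels'][238:266,278:304]; K=8; c=cv2.resize(P,None,fx=K,fy=K,interpolation=cv2.INTER_CUBIC).astype(int)
m=(c[...,1]>140); v,u=np.where(m); pts=np.array([onz(f,(a+.5)/K-.5+278,(b+.5)/K-.5+238,.085)[:2] for a,b in zip(u,v)])
s=np.array([w2st(p) for p in pts]); k=(s[:,1]>.1262)&(s[:,1]<.135)&(abs(s[:,0])<.035)
print(s[k].mean(0),np.percentile(s[k,0],[1,99]))
g=f['pixels']
f=load('side6')
import numpy as np
"
python3 -c "
import cv2
a=cv2.imread('pics/wrist5.png'); cv2.imwrite('pics/w5z.png',cv2.resize(a[60:270,530:640],None,fx=2.8,fy=2.8,interpolation=cv2.INTER_CUBIC))"
```

```text
[0.00060652 0.12996393] [-0.01991532  0.02081162]
```

View pics/w5z.png

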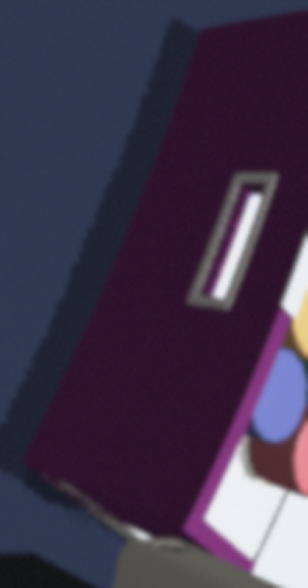

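The mark is centred at station x of about +0.5 mm and the blade's centreline at +3.2 mm. The angles agree within 0.1°: blade -120.15°, guard normal -120.1°. So I'll shift 2.7 mm towards -x and lower to the window's height.

```bash
python3 -m crank '[[0.02,0,0.001,0,0,0,0.1],[0.045,0,0.0027,0,0,0,0.1],[0.06,0,0.0027,0,0,0,0.1],[0.066,0,0.0027,0,0,0,0.1],[0.066,0,0.0027,0,0,0,0.1],[0.066,0,0.0027,0,0,0,0.1],[0.066,0,0.0027,0,0,0,0.1],[0.066,0,0.0027,0,0,0,0.1]]' 45
python3 -c "
from h import *
for i in range(3):
  p=st2w(0,.351); to([*p,.0457],149.8)
  f=snap('top' if i<2 else 'side',['top7','top7b','side7'][i])
"
cat > m.py <<'E'
import sys
from h import *
def run(name,zb,tcpst,mid=None):
    f=load(name); K=8
    def up(v0,v1,u0,u1): return cv2.resize(f['pixels'][v0:v1,u0:u1],None,fx=K,fy=K,interpolation=cv2.INTER_CUBIC).astype(int)
    def pts(m,v0,u0,z,step=1):
        v,u=np.where(m); v,u=v[::step],u[::step]
        return np.array([w2st(onz(f,(a+.5)/K-.5+u0,(b+.5)/K-.5+v0,z)) for a,b in zip(u,v)])
    c=up(238,266,278,304); s=pts(c[...,1]>140,238,278,.085); k=(s[:,1]>.1262)&(s[:,1]<.135)&(abs(s[:,0])<.03); mk=s[k].mean(0)
    c=up(180,270,205,300); s=pts((c[...,0]>130)&(c[...,1]>120),180,205,zb,5); k=(abs(s[:,0]-mk[0])<.03)&(s[:,1]>mk[1]+.012)&(s[:,1]<tcpst-.031)
    s=s[k]; bins=np.arange(s[:,1].min()+.004,s[:,1].max()-.004,.004); C=[]
    for b in bins:
        q=s[abs(s[:,1]-b)<.002,0]
        if len(q)>10: C.append((b,(q.min()+q.max())/2,q.max()-q.min()))
    C=np.array(C); pl=np.polyfit(C[:,1-1],C[:,1],1)
    print(name,'mark',mk.round(4),'blade ymin',np.percentile(s[:,1],.3).round(4),'width',np.median(C[:,2]).round(4),'slope deg',np.degrees(np.arctan(pl[0])).round(2),'x at guard',(np.polyval(pl,mk[1])*1e3).round(2),'x mid',(C[:,1].mean()*1e3).round(2),'offset at guard mm',((np.polyval(pl,mk[1])-mk[0])*1e3).round(2))
run(sys.argv[1],float(sys.argv[2]),float(sys.argv[3]))
E
python3 m.py top6 .1255 .351;python3 m.py top7 .059 .351; python3 m.py top7b .059 .351
python3 -c "
import cv2
b=cv2.imread('pics/side7.png'); cv2.imwrite('pics/side7z.png',cv2.resize(b[160:310,230:390],None,fx=5,fy=4,interpolation=cv2.INTER_CUBIC))"
```

```text
t: 16.15
eef_pos: [0.6766, 0.2288, 0.0481]
ee_rot: [-2.087, 1.57, 0.535]
force: [-0.2, -0.4, -1.9]
width: 0.0216
shift [ 0.0024  0.0011 -0.0029] rv [ 0.0071 -0.0004  0.0007] | t 16.15 pos [0.6766 0.2288 0.0481] jawang 150.21 F [-0.2 -0.4 -1.9] w 0.0216 q [ 0.6   0.56 -0.09  0.   -0.92 -1.12]
shift [ 0.0023  0.0011 -0.003 ] rv [ 0.0071 -0.0003  0.0005] | t 16.2 pos [0.6765 0.2288 0.048 ] jawang 150.2 F [ 0.   0.3 -2.4] w 0.0218 q [ 0.6   0.56 -0.09  0.   -0.92 -1.12]
shift [ 0.0021  0.001  -0.003 ] rv [ 0.0071 -0.0002  0.0003] | t 16.25 pos [0.6764 0.2288 0.0478] jawang 150.21 F [ 0.8  0.1 -2.2] w 0.0215 q [ 0.6   0.56 -0.09  0.   -0.92 -1.12]
top6 mark [0.0006 0.13  ] blade ymin 0.1726 width 0.0375 slope deg -0.37 x at guard 4.03 x mid 3.29 offset at guard mm 3.42
top7 mark [0.0006 0.13  ] blade ymin 0.1732 width 0.0376 slope deg -0.27 x at guard 1.52 x mid 0.98 offset at guard mm 0.96
top7b mark [0.0006 0.13  ] blade ymin 0.173 width 0.0375 slope deg -0.26 x at guard 1.42 x mid 0.91 offset at guard mm 0.86
```

View pics/side7z.png

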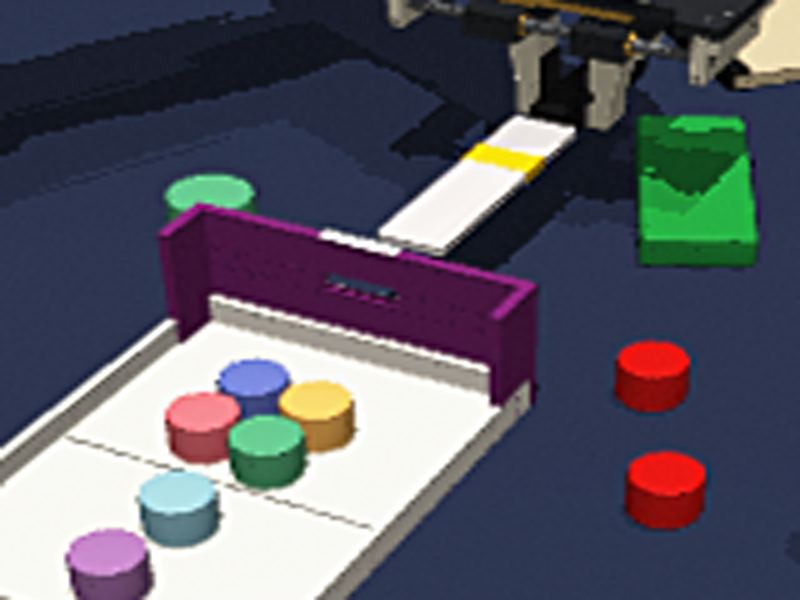

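```bash
python3 -c "
from h import *
f=load('side7'); t=load('top7')
def z_of(u,v,xy):
    o,d=ray(f,u,v); # best z: minimise distance ray to vertical line, report z and lateral miss
    k=np.dot(np.asarray(xy)-o[:2],d[:2])/np.dot(d[:2],d[:2]); p=o+k*d; return p[2],np.array(p[:2]-xy)
Z=lambda X,Y:(230+X/5,160+Y/4)
off=.0025
print('tip',z_of(*Z(413,240),st2w(.001,.1725)))
print('base',z_of(*Z(546,123),st2w(.0005,.1725+.150)))
print('mark',z_of(*Z(361,243),st2w(.0006,.130)))
"
python3 -c "
import cv2
b=cv2.imread('pics/side7.png'); cv2.imwrite('pics/side7y.png',cv2.resize(b[180:245,290:350],None,fx=10,fy=9,interpolation=cv2.INTER_CUBIC))"
```

```text
tip (np.float64(0.05874885485358006), array([-5.35358149e-04,  4.91667567e-06]))
base (np.float64(0.057734903781868296), array([-0.00268945,  0.00022022]))
mark (np.float64(0.08351450528660598), array([-2.91890505e-03, -5.78952640e-05]))
```

View pics/side7y.png

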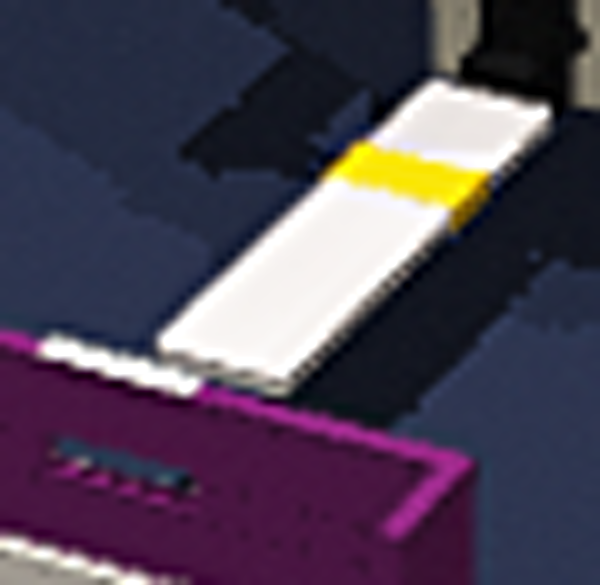

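Blade height, with the mark's bias of -1.5 mm allowed for, is about 1 mm above the window's line by camera and 2 mm by kinematics. It is level within the noise. I'll correct that and bring the tip to just short of the guard.

```bash
python3 -m crank '[[0.0017,0.004,0.0008,0.004,0,0,0.1],[0.0017,0.014,0.0008,0.004,0,0,0.1],[0.0017,0.026,0.0009,0.004,0,0,0.1],[0.0017,0.034,0.0009,0.004,0,0,0.1],[0.0017,0.035,0.001,0.004,0,0,0.1],[0.0017,0.035,0.001,0.004,0,0,0.1],[0.0017,0.035,0.001,0.004,0,0,0.1]]' 45
python3 -c "
from h import *
for i in range(3):
  p=st2w(0,.316); to([*p,.0457],149.8)
  f=snap('top' if i<2 else 'side',['top8','top8b','side8'][i])
"
python3 m.py top8 .059 .316; python3 m.py top8b .059 .316
python3 -c "
import cv2
b=cv2.imread('pics/side8.png'); cv2.imwrite('pics/side8y.png',cv2.resize(b[180:245,280:340],None,fx=10,fy=9,interpolation=cv2.INTER_CUBIC))"
```

```text
t: 17.18
eef_pos: [0.6583, 0.1991, 0.0459]
ee_rot: [-2.212, 1.571, 0.406]
force: [-0.0, 0.5, -2.0]
width: 0.0216
shift [ 0.0002  0.0013 -0.0038] rv [ 0.0033 -0.0002  0.0002] | t 17.18 pos [0.6583 0.1991 0.0459] jawang 149.99 F [-0.   0.5 -2. ] w 0.0216 q [ 0.58  0.53 -0.16  0.   -0.88 -1.1 ]
shift [ 0.0001  0.0013 -0.0039] rv [ 0.0034 -0.0001  0.0001] | t 17.23 pos [0.6582 0.1991 0.0458] jawang 149.99 F [ 0.2  0.4 -2.3] w 0.0216 q [ 0.58  0.53 -0.16  0.   -0.88 -1.1 ]
shift [ 0.      0.0011 -0.0039] rv [ 0.0033  0.     -0.0001] | t 17.27 pos [0.6581 0.1991 0.0457] jawang 149.99 F [ 0.2  0.5 -1.3] w 0.0217 q [ 0.58  0.53 -0.16  0.   -0.88 -1.1 ]
top8 mark [0.0002 0.1304] blade ymin 0.1428 width 0.0375 slope deg -0.02 x at guard -0.51 x mid -0.54 offset at guard mm -0.72
top8b mark [0.0002 0.1304] blade ymin 0.1429 width 0.0375 slope deg -0.05 x at guard -0.49 x mid -0.57 offset at guard mm -0.73
```

View pics/side8y.png

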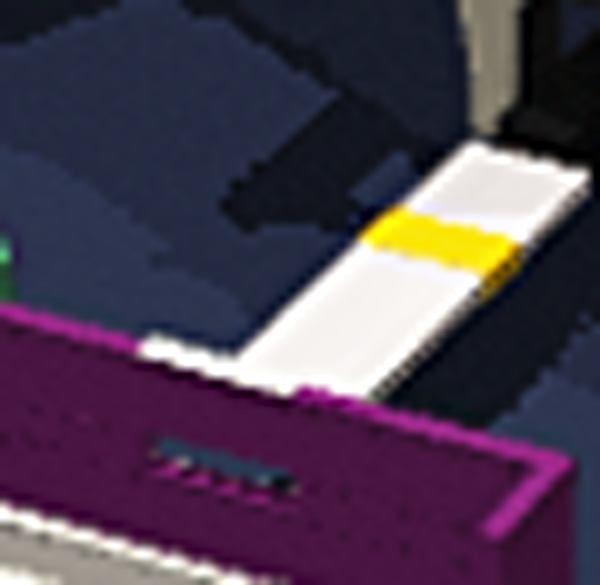

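The blade's x is now -0.5 mm and the mark's +0.4 mm, so I'll shift back 0.9 mm and ease the tip into the slot while watching the force.

```bash
python3 -m crank '[[0,0,-0.0009,0,0,0,0.1],[0,0,-0.0009,0,0,0,0.1],[0,0.004,-0.0009,0,0,0,0.1],[0,0.008,-0.0009,0,0,0,0.1],[0,0.012,-0.0009,0,0,0,0.1],[0,0.016,-0.0009,0,0,0,0.1],[0,0.016,-0.0009,0,0,0,0.1]]' 45
python3 -c "
from h import *
for i in range(2):
  p=st2w(0,.300); to([*p,.0457],149.8)
  f=snap(['top','side'][i],['top9','side9'][i])
"
python3 m.py top9 .059 .300
python3 -c "
import cv2
b=cv2.imread('pics/side9.png'); cv2.imwrite('pics/side9y.png',cv2.resize(b[190:255,270:330],None,fx=10,fy=9,interpolation=cv2.INTER_CUBIC))"
```

```text
t: 18.2
eef_pos: [0.6507, 0.1842, 0.046]
ee_rot: [-0.721, 1.571, 1.897]
force: [-0.1, -0.7, -1.8]
width: 0.0215
shift [ 0.0003  0.0006 -0.0029] rv [0.0029 0.     0.    ] | t 18.2 pos [0.6507 0.1842 0.046 ] jawang 149.96 F [-0.1 -0.7 -1.8] w 0.0215 q [ 0.56  0.51 -0.19 -0.   -0.87 -1.09]
shift [ 0.0003  0.0008 -0.0028] rv [ 0.003  -0.0001  0.0001] | t 18.25 pos [0.6509 0.1844 0.046 ] jawang 149.97 F [ 0.4  0.1 -1.7] w 0.0218 q [ 0.56  0.51 -0.19  0.   -0.87 -1.09]
top9 mark [1.000e-04 1.305e-01] blade ymin 0.143 width 0.0375 slope deg -0.0 x at guard 0.4 x mid 0.39 offset at guard mm 0.32
```

View pics/side9y.png

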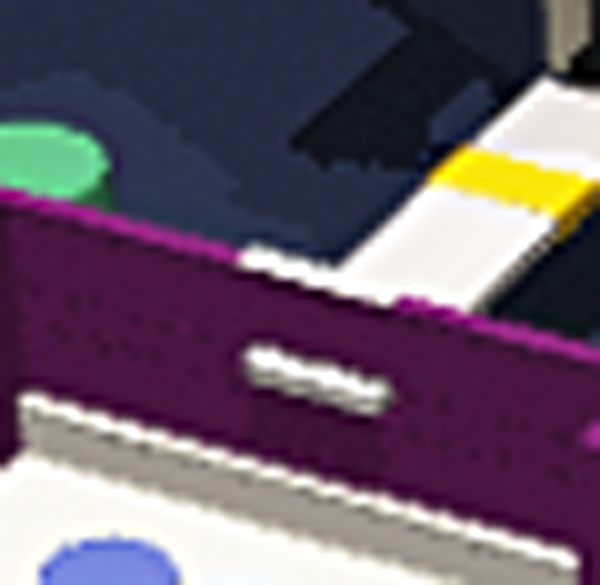

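The tip shows in the slot at (318,378) of the zoom, the force is nil and lateral error is under 0.2 mm. Advancing.

```bash
python3 -m crank '[[0,0.004,0,0,0,0,0.1],[0,0.01,0,0,0,0,0.1],[0,0.017,0,0,0,0,0.1],[0,0.024,0,0,0,0,0.1],[0,0.031,0,0,0,0,0.1],[0,0.037,0,0,0,0,0.1],[0,0.04,0,0,0,0,0.1],[0,0.04,0,0,0,0,0.1]]' 45
python3 -c "
from h import *
for i in range(2):
  p=st2w(0,.260); to([*p,.0457],149.8)
  f=snap(['top','side'][i],['top10','side10'][i])
"
python3 m.py top10 .059 .260
python3 -c "
import cv2
b=cv2.imread('pics/side10.png'); cv2.imwrite('pics/side10y.png',cv2.resize(b[190:265,260:330],None,fx=10,fy=8,interpolation=cv2.INTER_CUBIC))"
```

```text
t: 19.3
eef_pos: [0.6308, 0.1498, 0.046]
ee_rot: [-2.314, 1.571, 0.303]
force: [0.5, 0.5, -0.6]
width: 0.0222
shift [ 0.0003  0.0008 -0.0027] rv [ 0.003  -0.0001  0.0001] | t 19.3 pos [0.6308 0.1498 0.046 ] jawang 149.97 F [ 0.5  0.5 -0.6] w 0.0222 q [ 0.53  0.47 -0.26  0.   -0.84 -1.06]
shift [ 0.0002  0.001  -0.0027] rv [ 0.0031 -0.0001  0.0001] | t 19.35 pos [0.6309 0.1499 0.0459] jawang 149.98 F [ 0.8 -0.2 -1.2] w 0.0222 q [ 0.53  0.47 -0.26  0.   -0.84 -1.06]
top10 mark [1.000e-04 1.305e-01] blade ymin 0.1428 width 0.0375 slope deg -0.11 x at guard 0.61 x mid 0.5 offset at guard mm 0.51
```

View pics/side10y.png

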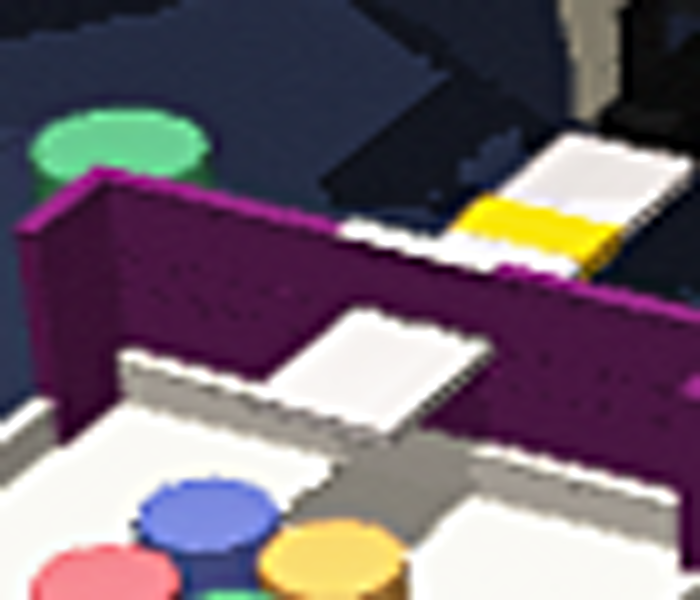

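The blade is sliding through centred and without load, about 30 mm inside. Continuing the remaining 52 mm.

```bash
python3 -m crank '[[0,0.005,0,0,0,0,0.1],[0,0.012,0,0,0,0,0.1],[0,0.02,0,0,0,0,0.1],[0,0.028,0,0,0,0,0.1],[0,0.036,0,0,0,0,0.1],[0,0.043,0,0,0,0,0.1],[0,0.048,0,0,0,0,0.1],[0,0.0515,0,0,0,0,0.1],[0,0.0515,0,0,0,0,0.1]]' 45
python3 -c "
from h import *
for i in range(3):
  p=st2w(0,.208); to([*p,.0457],149.8)
  f=snap(['top','side','wrist'][i],['top11','side11','wrist11'][i])
import cv2
b=cv2.imread('pics/side11.png'); cv2.imwrite('pics/side11y.png',cv2.resize(b[190:265,255:325],None,fx=10,fy=8,interpolation=cv2.INTER_CUBIC))
b=cv2.imread('pics/top11.png'); cv2.imwrite('pics/top11z.png',cv2.resize(b[190:320,220:380],None,fx=5,fy=4.6,interpolation=cv2.INTER_CUBIC))"
```

```text
t: 20.52
eef_pos: [0.6051, 0.1052, 0.0459]
ee_rot: [-2.299, 1.571, 0.318]
force: [0.3, 0.3, -1.1]
width: 0.0216
shift [ 0.0002  0.0013 -0.0026] rv [ 0.003  -0.0001  0.0001] | t 20.52 pos [0.6051 0.1052 0.0459] jawang 149.97 F [ 0.3  0.3 -1.1] w 0.0216 q [ 0.49  0.43 -0.34  0.   -0.8  -1.01]
shift [ 0.0002  0.0015 -0.0025] rv [ 0.0031 -0.0001  0.0001] | t 20.57 pos [0.6052 0.1053 0.0459] jawang 149.98 F [ 0.4 -0.7 -1. ] w 0.0216 q [ 0.49  0.43 -0.34  0.   -0.8  -1.01]
shift [ 0.0002  0.0016 -0.0025] rv [ 0.0032 -0.0001  0.0002] | t 20.62 pos [0.6052 0.1055 0.0459] jawang 149.98 F [-0.8  0.8 -1.4] w 0.0216 q [ 0.49  0.43 -0.34  0.   -0.8  -1.01]
```

View pics/side11y.png

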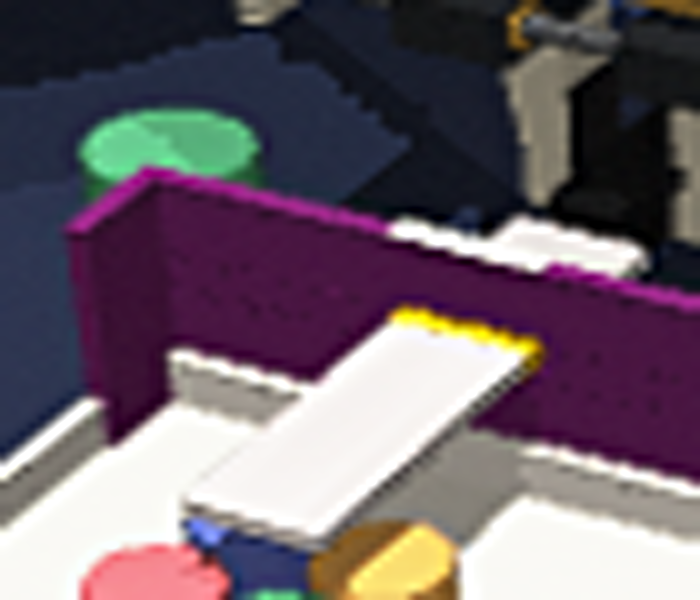

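View pics/top11z.png

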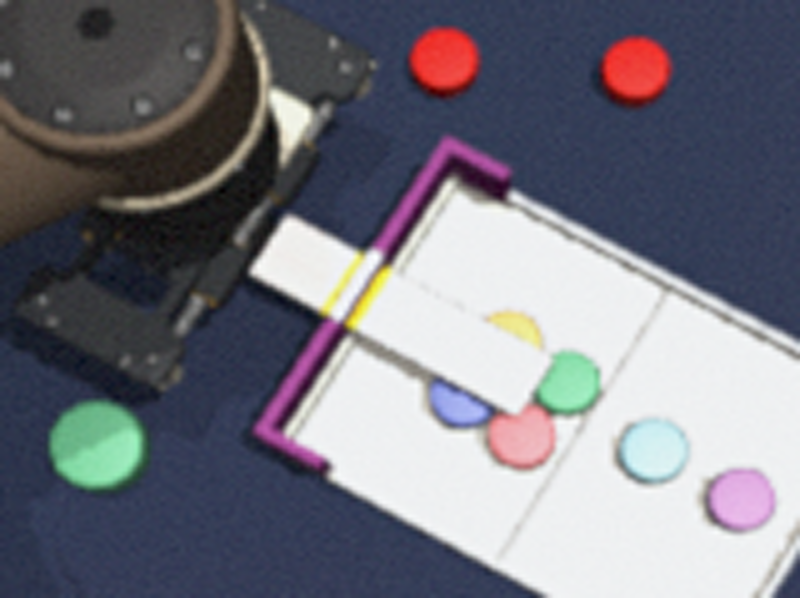

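View pics/wrist11.png

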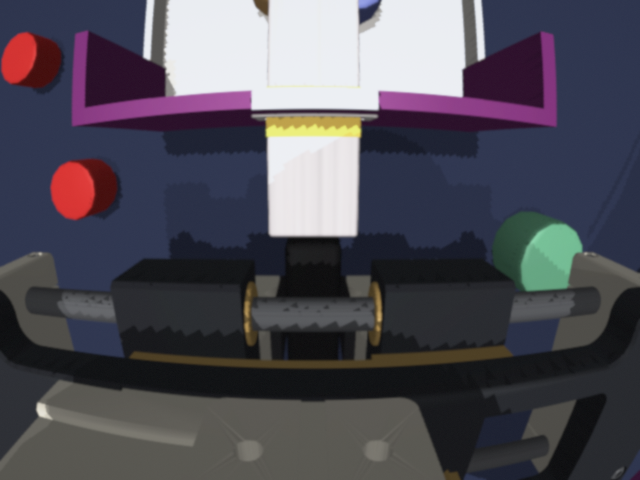

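The yellow band straddles the guard in all three views. In the wrist view the mark's centre is at column 314.5 and the blade's at 313.8. I'll check the depth numerically and settle.

```bash
python3 -m crank '[[0,0,0,0,0,0,0.1],[0,0,0,0,0,0,0.1],[0,0,0,0,0,0,0.1],[0,0,0,0,0,0,0.1]]' 45
python3 -c "
from h import *
f=load('wrist11')
P=f['pixels'].astype(int); col=P[85:150,300:330].mean(1); 
for r in range(85,150,1):
  c=col[r-85]
  if r<95 or r>112: print(r,c.round(0).astype(int).tolist(),end=' ')
print()
y=lambda v,z: w2st(onz(f,313,v,z,True))
print('outer band edge',y(137,.0592),'mark near/far edge',y(109,.085),y(92,.085))
t=load('top11'); Z=lambda X,Y:(220+X/5,190+Y/4.6)
print('top: outer band edge',w2st(onz(t,*Z(341,283),.059)),'inner',w2st(onz(t,*Z(371,298),.059)),w2st(onz(t,*Z(376,299),.059)),'tip',w2st(onz(t,*Z(538,380),.059)),'mark',w2st(onz(t,*Z(357,289),.085)))
s=get_state(); print(s['t'],s['force'],s['moment'],s['eef_pos'],s['width'],np.abs(s['qd']).max())
"
```

```text
t: 21.18
eef_pos: [0.6051, 0.1053, 0.0458]
ee_rot: [1.092, 1.571, -2.573]
force: [-0.1, -0.2, -1.9]
width: 0.0217
85 [236, 238, 225] 86 [236, 238, 213] 87 [236, 239, 232] 88 [236, 239, 242] 89 [236, 239, 243] 90 [236, 239, 243] 91 [236, 239, 243] 92 [236, 239, 243] 93 [236, 239, 243] 94 [236, 239, 243] 113 [117, 108, 113] 114 [151, 146, 145] 115 [158, 151, 141] 116 [159, 145, 111] 117 [171, 148, 83] 118 [183, 156, 75] 119 [188, 160, 75] 120 [189, 161, 76] 121 [190, 161, 76] 122 [190, 161, 76] 123 [191, 163, 77] 124 [195, 169, 80] 125 [201, 180, 86] 126 [210, 195, 94] 127 [219, 211, 104] 128 [226, 223, 112] 129 [232, 232, 118] 130 [235, 237, 121] 131 [236, 238, 123] 132 [236, 239, 123] 133 [236, 239, 123] 134 [236, 239, 127] 135 [236, 239, 148] 136 [236, 239, 196] 137 [237, 239, 233] 138 [237, 239, 242] 139 [237, 239, 243] 140 [237, 239, 243] 141 [237, 239, 243] 142 [237, 239, 243] 143 [237, 239, 243] 144 [237, 238, 242] 145 [237, 238, 242] 146 [237, 238, 241] 147 [236, 237, 241] 148 [236, 236, 240] 149 [235, 235, 238] 
outer band edge [-0.00227872  0.13959467] mark near/far edge [-0.00220832  0.13150808] [-0.00218777  0.12598353]
top: outer band edge [-0.00023893  0.13774231] inner [0.0002677 0.121219 ] [0.00103206 0.11887344] tip [0.00374825 0.03017797] mark [-0.00159501  0.12646484]
21.175 [-0.14984572 -0.24900952 -1.91505119] [ 0.12352109 -0.11172595 -0.00437651] [0.60506812 0.10533477 0.045832  ] 0.02165617010262109 0.0024311897749205278
```

The band's centre is within about 1 mm of the guard's mid-plane. The measured force is just the wand's weight (-1.9 N), so it isn't leaning on the guard. Handing in.

```bash
python3 -c "
from station import job_done
print(job_done())"
```

```text
the job is handed in; nothing more can be done
None
```

The job is done and was handed in at about 21 s of the 72 s allowed; no verdict came back.

**Pucks:** I moved the violet and the light blue puck from the top of the heap to the near half of the tray. All six now stand flat: four on the guard's half, two on the other. I could see them all after spreading. In the last pictures the blade hides part of the heap, but what shows has not moved.

**Wand:** I picked it up by the handle with a 45 N grip and passed the blade level and right way up through the window. It is still held there.
- **Depth:** the yellow band shows on both sides of the guard, its centre within about 1 mm of the guard's mid-plane.
- **Sideways:** the blade is centred in the window to about 0.5 mm.
- **Contact:** the force reading is about -1.9 N, roughly the wand's own weight, so it does not appear to be leaning on the guard.

**Checks that disagreed:** the top and side cameras differed by up to about 5 mm in absolute position. Before the insertion, the camera and the arm's own reading differed by about 1 mm on the blade's height. I set the height between the two and lined up sideways using the blade and the guard mark in the same picture. I never aimed at the spray can, the jar, the pencil tin or the look-alikes, and saw no sign that any had moved, but I did not measure their positions.

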